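# Third hand for a canvas frame joint

## Task

Swing the bench lamp's arm aside first, until no part of the lamp's round head hangs over the plywood assembly board. Then stand the loose wooden rail on edge on the board, lying along the low fence, and butt its end against the side of the rail that is already clamped there, the way the two will be screwed together. Finish while still holding it: keep pressing the loose rail endwise into the clamped one with a steady push of about 10 N so that a colleague can drive the screws, and leave the other things on the bench where they are.

Things in the scene. Friction and masses are not known exactly. Their poses are not given: they have to be found in the camera images.
- board: Fixed plywood board, 260 (x) x 320 (y) x 12 mm. Origin: centre of its underside; x away from the robot, y to its left (turned up to 14 deg). Dark fence along y, 15 mm high above the board: its face is at x = +90 mm, looks to -x, y -160 to +130. Toggle clamp at x = -60, y 100 to 235 mm, up to 95 mm over the bench; nothing else on the board is higher than the clamped rail.
- clamped_rail: Plain pine rail fixed on the board: 200 mm long (x), 20 thick (y), 45 high (z). Origin: centre of its underside, at x = -10, y = +110, z = +12 mm in the board's frame; same axes. The loose rail's end goes against its inner (-y) face, 10 mm from the origin, at its fence (+x) end. Two started screws stick out of its outer face. Pressing on fence or board as well costs part of the push by friction.
- rail_mid (a point): Centre of the loose pine rail, half-way up: 200 mm long (its y), 20 thick (x), 45 high (z), 70 to 160 g, both ends alike. It starts on edge on the bench at the robot's right. In place on the board, its side on the fence and its end on the clamped rail, this point is at x = +80, y = 0, z = +34.5 mm in the board's frame, its y parallel to the board's y.
- lamp_head (a point): Point of the lamp arm's centre line over the middle of its round head, 250 mm above the bench; its x points level along the straight 14 mm tube to the upright hinge, 360 mm away (swings 69 deg left, 86 right of -x). The head: an 80 mm white dome below this point, rim 187 mm above the bench, knob on top. Nothing is higher than 267 mm. About 1 N here swings it; it stays where it is left.
- brush_pot: Bystander: black pot with brushes, 72 mm diameter, 190 mm high. Origin at the centre of its underside.
- glue_bottle: Bystander: white glue bottle, 56 mm diameter, 145 mm high. Origin at the centre of its underside.
- screw_tin: Bystander: low round tin, 72 mm diameter, 45 mm high. Origin at the centre of its underside.
- screwdriver: Bystander: screwdriver lying on the bench, 200 mm long along its x.
There are look-alikes about, which are no part of the job. Of the things like the part that bears rail_mid, leave any that is black; of the rest the smaller one is meant.

How it is judged:
By the outcome, as a careful person would: the job done as asked, in the order asked, and still so for the second after the job is handed in, while the arm keeps its last pose, push and grip.
It also fails if it takes over 72 s, if anything falls off the work surface, if the arm or the gripper's body presses on something with over 40 N, if the wrist force passes 120 N, or if a joint passes its speed limit or range.

## Robot

A 6-joint arm with a two-finger parallel gripper is mounted at the origin on the work surface. World frame = base frame: x ahead of the robot, y to its left, z up, the work surface at z = 0. Lengths are in m, angles in degrees, forces in N, time in s.
With the tool pointing down it reaches from about 0.3 to 0.75 m from the base axis. Payload 8.5 kg.
Tool frame: the origin (TCP) lies on the centre line of the jaws, within the pads' length; the fingertips stand 11 mm ahead of it and the grasp point (between the pads) lies 8 mm behind it; x points along the fingers, y is the direction in which the jaws open and shut, and the axes are right-handed (so a half turn about x gives the same grasp; the last joint's range is limited). The gripper opens to 85 mm and grips with 20 to 120 N. Pads are 22 mm wide; open, the fingers measure 114 mm over their backs; the gripper's body (76 mm by 85 mm) begins 54 mm behind the grasp point. The pads swing forward as they close: fully open they stand 13 mm farther back than shut.
Start: joints at [61.977, 21.807, 74.336, -0, 83.858, -12.336], TCP at [0.149, 0.529, 0.242] pointing down, gripper open.
Joint ranges: [-178.18, 178.18], [-50.72, 133.34], [12.68, 142.11], [-81.47, 261.47], [9.98, 163.14], [-165.26, 165.26]. Speed limits (degrees/s): [136.94, 136.94, 180, 180, 180, 180].

## Interface

Orientations are given as a 3x3 rotation matrix whose columns are the frame's x, y, z axes.
In Python, from rig import env gives the robot as it stands.
- The arm moves only by the tool carry_out, never from a script. Its argument "motion" is a list that holds one entry, the list of rows, each a list of 7 numbers: the shift along the tool's x, y, z in cm, then the turn, a rotation vector about the tool's x, y, z in rad, then the finger opening in cm, from 0 to 8.54. A call has 1 to 5 rows; each row is the pose to reach, as a shift and turn from the pose commanded when the call began, along the tool's axes at that moment; what a row does not reach only later rows make up. A row lasts 1/12 s, in which the tool goes at most 41.7 mm and 7.16 degrees, less where a joint would pass 70% of its speed; a pose out of reach is approached as far as the arm can. A call with a gripper value outside its range is refused whole. The fingers move at their own pace and stop on an object; "grip_force" is the grip in N (left out, the last holds). Time passes only in rows, so rows that repeat a pose let the fingers close. It gives the time, the measured TCP pose, the force and the opening at its end, in the units of the state.
- env.observe(): the state, without advancing time (a new reading comes with each control period).
- env.get_image(name): name is "side" or "top"; returns a dict with "image" (384x512x3 uint8, red, green, blue), "fov_y" (degrees; the focal length in pixels is half the picture's height over the tangent of half this angle, whatever the lens; pixels are square), "cx", "cy" (the principal point, pixels), "R" (3x3) and "t" (3): a world point X has camera coordinates R X + t. Camera axes: x right, y down, z forward; pixel columns grow to the right and rows downward; lengths in m; the calibration is good to about 2 mm. A picture is of the moment at which its call begins. There is no depth.
- env.close_job(): hands the job in, once; it reports no verdict.
The state is a dict: "time_s": time; "q": joint angles; "qvel": joint speeds; "joint_efforts": joint torques, N m; "position": TCP position; "tool_rot": TCP orientation; "ft_force": force on the tool from outside, world axes, zero at the start; "wrist_torque": the same for the moment, N m; "grip_width": finger opening in m.
Only numpy, scipy, OpenCV 4.12 (cv2) and the standard library are available. Lean on these libraries where they do the work, as an engineer would, in place of code of your own. Each camera call takes 0.05 s, during which the arm holds its last target. There are 200 camera calls.

## Working session

There is one attempt and no reset: what is moved stays moved. The work goes in short steps, Python scripts to look and compute and a tool call to move; the robot and the scene stay as the last step left them, time stands still between calls to the robot, and variables do not carry over. Pictures are saved under pics/ and viewed, on a budget of 10 in all, crops included, one or two more only if the job needs it, and the job is handed in when it is done.

Besides the shell and the picture viewer there is one more tool, called as a command line: name --argument value ..., lists and objects as JSON in quotes. carry_out: Moves the arm, as the interface text tells. Its arguments: {"type":"object","properties":{"motion":{"type":"array","items":{"type":"array","items":{"type":"array","items":{"type":"number"}}}},"grip_force":{"type":"number"}},"required":["motion"]}

```bash
ls; mkdir -p pics
python3 - <<'E'
from rig import env
import cv2,numpy as np
for n in("side","top"):
    d=env.get_image(n); cv2.imwrite(f"pics/{n}0.png",d["image"][:,:,::-1])
    print(n,d["fov_y"],d["cx"],d["cy"],np.round(d["R"],4).tolist(),np.round(d["t"],4).tolist(), {k:v for k,v in d.items() if k not in("image","R","t")}.keys())
s=env.observe();print(s)
E
```

```text
pics
side 44.09498724068693 248.92053551652984 191.8345865084415 [[0.9977, -0.0669, 0.0067], [-0.0295, -0.5246, -0.8508], [0.0605, 0.8487, -0.5254]] [-0.528, 0.0836, 1.5672] dict_keys(['fov_y', 'cx', 'cy'])
top 56.00776404831218 258.5877072618176 196.5372325999081 [[-0.011, -0.9999, 0.0133], [-0.9946, 0.0096, -0.1037], [0.1036, -0.0144, -0.9945]] [-0.1097, 0.5318, 1.2817] dict_keys(['fov_y', 'cx', 'cy'])
{'time_s': 0.1, 'q': array([ 6.19773993e+01,  2.18381041e+01,  7.43767248e+01, -2.36542806e-04,
        8.38573007e+01, -1.23371748e+01]), 'qvel': array([ 0.06789751, -0.14091534, -0.12252274, -0.14542594,  0.05869747,
       -0.10766553]), 'joint_efforts': array([ 3.37689351e-03, -4.49222374e+01, -2.31658870e+01, -2.67731493e-04,
        3.67176734e-03, -1.04134941e-05]), 'position': array([0.14860285, 0.52930928, 0.24178607]), 'tool_rot': array([[-5.87832358e-04,  2.70354772e-01,  9.62760589e-01],
       [-1.11323746e-03,  9.62759982e-01, -2.70355281e-01],
       [-9.99999208e-01, -1.23070474e-03, -2.64972411e-04]]), 'ft_force': array([ 0.04062624, -0.16093174, -0.80785017]), 'wrist_torque': array([0.0019096 , 0.032486  , 0.00350722]), 'grip_width': 0.08524662997220606}
```

View pics/top0.png

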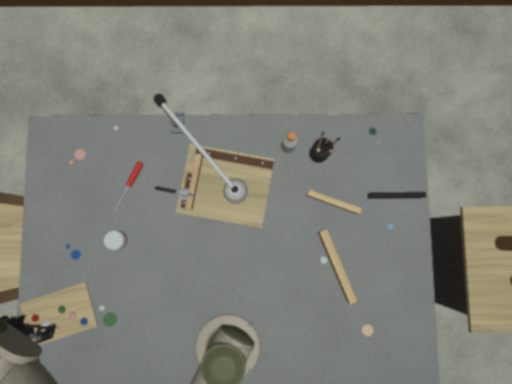

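View pics/side0.png

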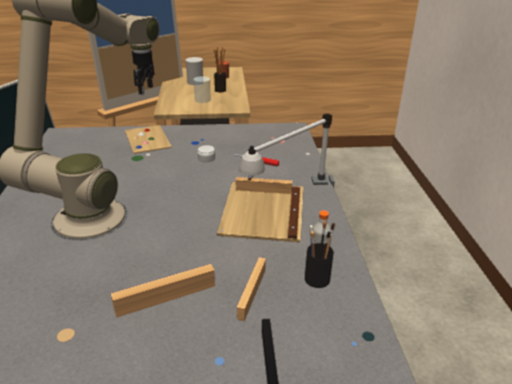

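The top picture shows the lamp head at (235,190), the hinge at (160,100) and the board centred near (225,187). The clamped rail is on the board's left side and the fence along its top. 

Candidates for the loose rail in the top picture:
- Short pine rail at (334,202), about 56 px long, which is about 200 mm.
- Long pine rail at (338,266), about 80 px long.
- Black bar at (397,195).

I choose the short pine rail. I'll check it in a crop.

```bash
cat > h.py <<'E'
from rig import env
import cv2,numpy as np
def cam(n):
    d=env.get_image(n); d["R"]=np.array(d["R"]);d["t"]=np.array(d["t"]);d["f"]=192/np.tan(np.radians(d["fov_y"]/2)); return d
def ray(d,p,z):
    v=d["R"].T@np.array([(p[0]-d["cx"])/d["f"],(p[1]-d["cy"])/d["f"],1]); C=-d["R"].T@d["t"]
    return C+v*(z-C[2])/v[2]
def pix(d,X):
    c=d["R"]@np.array(X)+d["t"]; return c[:2]/c[2]*d["f"]+[d["cx"],d["cy"]]
E
python3 - <<'E'
from h import *
d=cam("top");im=d["image"]; s=cam("side")
for x in(d,s):print("C",(-x["R"].T@x["t"]).round(3),x["f"])
hsv=cv2.cvtColor(im,cv2.COLOR_RGB2HSV)
print(hsv[202,334],hsv[195,250],hsv[165,300])
m=((hsv[:,:,1]>60)&(hsv[:,:,0]<30)&(hsv[:,:,2]>90)).astype(np.uint8)
cs,_=cv2.findContours(m,0,cv2.CHAIN_APPROX_NONE)
for c in cs:
    if cv2.contourArea(c)>100:
        r=cv2.minAreaRect(c);b=cv2.boxPoints(r);print(np.round(r[0],1),np.round(r[1],1),round(r[2],1),[ray(d,p,.045)[:2].round(3).tolist() for p in b],b.round(1).tolist())
print("hinge",ray(d,(160,100),.25),"head",ray(d,(235,190),.25))
a=cv2.resize(im[130:240,165:280],None,fx=5,fy=5,interpolation=cv2.INTER_CUBIC)
b=cv2.resize(im[170:235,290:375],None,fx=5,fy=5,interpolation=cv2.INTER_CUBIC)
cv2.imwrite("pics/a.png",a[:,:,::-1]);cv2.imwrite("pics/b.png",b[:,:,::-1])
E
```

```text
C [ 0.395 -0.096  1.331] 361.0404662785834
C [ 0.435 -1.322  0.898] 474.0848671492178
[ 20  79 190] [ 22  70 153] [ 72  10 129]
[ 58.5 314.3] [44.2 69.8] 72.3 [[0.165, 0.716], [0.234, 0.491], [0.092, 0.44], [0.025, 0.663]] [[18.5, 303.8999938964844], [85.0, 282.6000061035156], [98.4000015258789, 324.70001220703125], [32.0, 345.8999938964844]]
[337.2 266.2] [78.2  9. ] 67.2 [[0.4, -0.324], [0.413, -0.354], [0.161, -0.453], [0.149, -0.423]] [[317.8999938964844, 231.89999389648438], [326.1000061035156, 228.39999389648438], [356.5, 300.5], [348.20001220703125, 304.0]]
[486.  268.5] [ 50. 125.] -0.0 [[0.053, -0.813], [0.488, -0.843], [0.486, -1.025], [0.05, -0.988]] [[461.0, 331.0], [461.0, 206.0], [511.0, 206.0], [511.0, 331.0]]
[ 11. 247.] [90. 22.] 90.0 [[0.518, 0.801], [0.517, 0.724], [0.205, 0.706], [0.206, 0.782]] [[-0.0, 202.0], [22.0, 202.0], [22.0, 292.0], [0.0, 292.0]]
[333.8 201.7] [56.3  6.6] 20.1 [[0.532, -0.286], [0.555, -0.295], [0.483, -0.483], [0.461, -0.474]] [[306.20001220703125, 195.10000610351562], [308.5, 188.89999389648438], [361.29998779296875, 208.3000030517578], [359.1000061035156, 214.5]]
[134.2 173.6] [ 7.3 27.8] 28.6 [[0.578, 0.365], [0.667, 0.32], [0.654, 0.296], [0.565, 0.342]] [[124.30000305175781, 184.10000610351562], [137.60000610351562, 159.6999969482422], [144.10000610351562, 163.1999969482422], [130.8000030517578, 187.60000610351562]]
[224.8 185.4] [85.7 68.4] 10.3 [[0.479, 0.178], [0.723, 0.136], [0.664, -0.169], [0.421, -0.122]] [[176.5, 211.39999389648438], [188.6999969482422, 144.0], [273.0, 159.39999389648438], [260.79998779296875, 226.6999969482422]]
hinge [0.80999192 0.18894663 0.25      ] head [ 0.52803433 -0.04112946  0.25      ]
```

View pics/a.png

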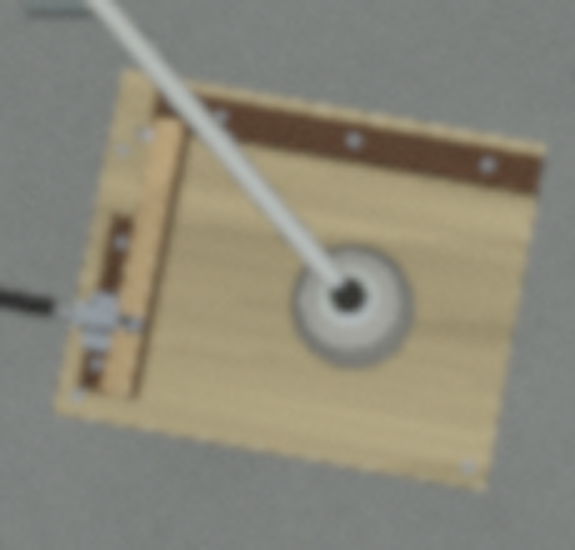

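View pics/b.png

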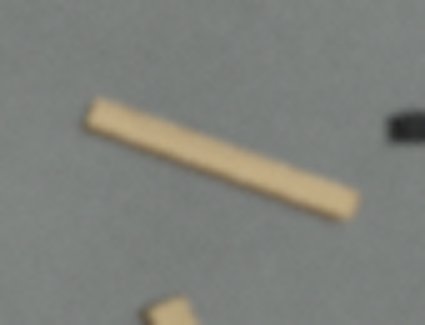

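The crop shows the short rail on edge, about 20 mm by 200 mm, so it is the right one. Its ends are near full-picture (309,193) and (360,210). In the board crop the corners are clear, at about (125,70), (545,147), (483,488) and (57,410). The lamp's knob is at (348,295).

I'll swing the lamp to the left, pushing on the tube about 0.26 m from the hinge.

```bash
cat > plan.py <<'E'
from h import *
from scipy.spatial.transform import Rotation as Ro
def Rd(yaw):
    c,s=np.cos(np.radians(yaw)),np.sin(np.radians(yaw)); return np.array([[0,c,s],[0,s,-c],[-1,0,0]])
def plan(way,full=True):
    """way: (x,y,z,yaw,open_cm,mm_per_row); prints calls of 5 rows"""
    o=env.observe(); p=o["position"]; R=o["tool_rot"]; yaw=np.degrees(np.arctan2(R[1,1],R[0,1]))
    pts=[]
    for x,y,z,w,g,v in way:
        q=np.array([x,y,z]); n=max(1,int(np.ceil(max(np.linalg.norm(q-p)*1000/v,abs(w-yaw)/7)-.05)))
        pts+=[(p+(q-p)*k/n,yaw+(w-yaw)*k/n,g) for k in range(1,n+1)]; p,yaw=q,w
    p=o["position"]
    for i in range(0,len(pts),5):
        rows=[[*(R.T@(a-p)*100).round(1),*Ro.from_matrix(R.T@Rd(w)).as_rotvec().round(3),g] for a,w,g in pts[i:i+5]]
        print("[["+",".join("["+",".join(f"{x:g}" for x in r)+"]" for r in rows)+"]]")
        p,R=pts[min(i+4,len(pts)-1)][0],Rd(pts[min(i+4,len(pts)-1)][1])
E
python3 - <<'E'
from plan import *
d=cam("top")
F=lambda u,v:((u+.5)/5-.5+165,(v+.5)/5-.5+130)
P=[ray(d,F(*p),.012)[:2] for p in((125,70),(545,147),(483,488),(57,410))]
print(np.round(P,3)); ey=(P[0]-P[1]+P[3]-P[2])/2; ex=(P[0]-P[3]+P[1]-P[2])/2
print("c",np.mean(P,0),"size",np.hypot(*ex),np.hypot(*ey),"yaw",np.degrees(np.arctan2(ey[1],ey[0]))-90,np.degrees(np.arctan2(ex[1],ex[0])))
h=ray(d,F(348,295),.262)[:2]; a=np.array([ray(d,F(100,0),.25)[:2],ray(d,F(330,275),.25)[:2]]); u=(a[0]-a[1])/np.hypot(*(a[0]-a[1])); H=h+.36*u
print("head",h,"H",H)
a0=-np.degrees(np.arctan2(u[1],u[0]));print(a0)
def Pt(a,off):
    a=np.radians(a);return H+.26*np.array([-np.cos(a),np.sin(a)])-off*np.array([np.sin(a),np.cos(a)])
A=Pt(a0,.055)
way=[(.2,.45,.34,60,0,40),(*A,.34,-10,0,40),(*A,.228,-10,0,30),(*Pt(a0,.025),.228,-10,0,12)]
for a in np.arange(a0+5,44,6): way.append((*Pt(a,.02),.228,-10,0,14 if a<34 else 7))
way.append((*Pt(way and 34,.05),.228,-10,0,20))
plan(way)
E
```

```text
[[ 0.733  0.139]
 [ 0.672 -0.173]
 [ 0.42  -0.124]
 [ 0.48   0.186]]
c [0.5762101  0.00722857] size 0.25703464485208727 0.31682889035643824 yaw -10.996057775211469 -10.800193762120648
head [ 0.5307852  -0.03937646] H [0.80930826 0.18871323]
-39.31492891160944
[[[-2.4,-1.6,1.8,0.062,-0,0.001,0],[-4.9,-3.1,3.5,0.125,-0,0.001,0],[-7.3,-4.7,5.3,0.187,-0,0.001,0],[-9.8,-6.3,7.1,0.25,-0,0.001,0],[-9.8,-8.2,10.3,0.322,-0,0.001,0]]]
[[[0,-0.8,3.7,0.072,0,0,0],[0,-1.6,7.4,0.144,0,0,0],[0,-2.5,11.1,0.216,0,0,0],[0,-3.3,14.8,0.287,0,0,0],[0,-4.1,18.5,0.359,0,0,0]]]
[[[0,0.5,3.8,0.072,0,0,0],[0,1.1,7.5,0.144,0,0,0],[0,1.6,11.3,0.216,0,0,0],[0,2.1,15,0.287,0,0,0],[0,2.7,18.8,0.359,0,0,0]]]
[[[0,1.8,3.3,0.072,0,0,0],[0,3.6,6.7,0.144,0,0,0],[0,5.5,10,0.216,0,0,0],[0,7.3,13.3,0.287,0,0,0],[0,9.1,16.6,0.359,0,0,0]]]
[[[0,2.9,2.5,0.072,0,0,0],[2.8,2.9,2.5,0.072,0,0,0],[5.6,2.9,2.5,0.072,0,0,0],[8.4,2.9,2.5,0.072,0,0,0],[11.2,2.9,2.5,0.072,0,0,0]]]
[[[0,-0.8,-0.7,0,0,0,0],[0,-1.5,-1.3,0,0,0,0],[0,-2.3,-2,0,0,0,0],[0,-3.4,-2.8,0,0,0,0],[0,-4.4,-3.7,0,0,0,0]]]
[[[0,-1,-1,0,0,0,0],[0,-2,-1.9,0,0,0,0],[0,-2.8,-3,0,0,0,0],[0,-3.7,-4,0,0,0,0],[0,-4.5,-5.1,0,0,0,0]]]
[[[0,-0.8,-1.1,0,0,0,0],[0,-1.4,-2.3,0,0,0,0],[0,-2,-3.6,0,0,0,0],[0,-2.5,-4.8,0,0,0,0],[0,-3,-6.1,0,0,0,0]]]
[[[0,-0.4,-1.3,0,0,0,0],[0,-0.7,-2.6,0,0,0,0],[0,-1,-4,0,0,0,0],[0,-1.2,-5.3,0,0,0,0],[0,-1.3,-6.7,0,0,0,0]]]
[[[0,-0.1,-1.4,0,0,0,0],[0,-0,-2.7,0,0,0,0],[0,0,-4.1,0,0,0,0],[0,0.2,-5.4,0,0,0,0],[0,0.4,-6.8,0,0,0,0]]]
[[[0,0.3,-1.3,0,0,0,0],[0,0.7,-2.6,0,0,0,0],[0,0.9,-3.3,0,0,0,0],[0,1.1,-3.9,0,0,0,0],[0,1.4,-4.6,0,0,0,0]]]
[[[0,0.2,-0.6,0,0,0,0],[0,0.5,-1.3,0,0,0,0],[0,0.8,-1.9,0,0,0,0],[0,1.1,-2.5,0,0,0,0],[0,1.4,-3.1,0,0,0,0]]]
[[[0,-0.8,1.7,0,0,0,0],[0,-1.5,3.4,0,0,0,0],[0,-2.3,5.1,0,0,0,0],[0,-3,6.7,0,0,0,0]]]
```

carry_out --motion '[[[-2.4,-1.6,1.8,0.062,0,0.001,0],[-4.9,-3.1,3.5,0.125,0,0.001,0],[-7.3,-4.7,5.3,0.187,0,0.001,0],[-9.8,-6.3,7.1,0.25,0,0.001,0],[-9.8,-8.2,10.3,0.322,0,0.001,0]]]'

```text
time_s: 0.67
position: [0.2257, 0.423, 0.3449]
tool_rot: [[0.005, 0.562, 0.827], [0.007, 0.827, -0.562], [-1.0, 0.009, 0.0]]
ft_force: [1.2, 0.5, -0.9]
grip_width: 0.0254
```

carry_out --motion '[[[0,-0.8,3.7,0.072,0,0,0],[0,-1.6,7.4,0.144,0,0,0],[0,-2.5,11.1,0.216,0,0,0],[0,-3.3,14.8,0.287,0,0,0],[0,-4.1,18.5,0.359,0,0,0]]]'

```text
time_s: 1.08
position: [0.3566, 0.2834, 0.3404]
tool_rot: [[0.001, 0.818, 0.575], [0.001, 0.575, -0.818], [-1.0, 0.001, -0.0]]
ft_force: [0.7, -0.0, 0.5]
grip_width: 0.0003
```

carry_out --motion '[[[0,0.5,3.8,0.072,0,0,0],[0,1.1,7.5,0.144,0,0,0],[0,1.6,11.3,0.216,0,0,0],[0,2.1,15,0.287,0,0,0],[0,2.7,18.8,0.359,0,0,0]]]'

```text
time_s: 1.5
position: [0.4873, 0.1454, 0.3402]
tool_rot: [[0.0, 0.968, 0.251], [0.001, 0.251, -0.968], [-1.0, 0.001, -0.001]]
ft_force: [0.4, 0.7, -0.0]
grip_width: 0.0001
```

carry_out --motion '[[[0,1.8,3.3,0.072,0,0,0],[0,3.6,6.7,0.144,0,0,0],[0,5.5,10,0.216,0,0,0],[0,7.3,13.3,0.287,0,0,0],[0,9.1,16.6,0.359,0,0,0]]]'

```text
time_s: 1.92
position: [0.6176, 0.0081, 0.3399]
tool_rot: [[0.0, 0.994, -0.105], [0.001, -0.105, -0.994], [-1.0, 0.0, -0.001]]
ft_force: [0.5, 0.9, -0.2]
grip_width: 0.0001
```

carry_out --motion '[[[0,2.9,2.5,0.072,0,0,0],[0,2.9,2.5,0.072,0,0,0]]]'

```text
time_s: 2.08
position: [0.6459, -0.0234, 0.337]
tool_rot: [[-0.003, 0.983, -0.182], [0.0, -0.182, -0.983], [-1.0, -0.003, 0.0]]
ft_force: [0.8, -0.0, 0.3]
grip_width: 0.0
```

carry_out --motion '[[[2.8,0,0,0,0,0,0],[5.6,0,0,0,0,0,0],[8.4,0,0,0,0,0,0],[11.2,0,0,0,0,0,0],[11.2,0,0,0,0,0,0]]]'

```text
time_s: 2.5
position: [0.6409, -0.0175, 0.2223]
tool_rot: [[-0.01, 0.985, -0.173], [0.003, -0.173, -0.985], [-1.0, -0.01, -0.001]]
ft_force: [-0.4, -0.2, -0.6]
grip_width: -0.0005
```

carry_out --motion '[[[0,-0.8,-0.7,0,0,0,0],[0,-1.5,-1.3,0,0,0,0],[0,-2.3,-2,0,0,0,0],[0,-3.4,-2.8,0,0,0,0],[0,-4.4,-3.7,0,0,0,0]]]'

```text
time_s: 2.92
position: [0.6058, 0.027, 0.2301]
tool_rot: [[0.004, 0.985, -0.173], [0.0, -0.173, -0.985], [-1.0, 0.004, -0.001]]
ft_force: [1.9, -1.2, 0.4]
grip_width: 0.0003
```

carry_out --motion '[[[0,-1,-1,0,0,0,0],[0,-2,-1.9,0,0,0,0],[0,-2.8,-3,0,0,0,0],[0,-3.7,-4,0,0,0,0],[0,-4.5,-5.1,0,0,0,0]]]'

```text
time_s: 3.33
position: [0.5699, 0.0852, 0.2283]
tool_rot: [[0.001, 0.985, -0.173], [0.001, -0.173, -0.985], [-1.0, 0.001, -0.001]]
ft_force: [1.3, -1.2, 1.5]
grip_width: -0.0
```

carry_out --motion '[[[0,-0.8,-1.1,0,0,0,0],[0,-1.4,-2.3,0,0,0,0],[0,-2,-3.6,0,0,0,0],[0,-2.5,-4.8,0,0,0,0],[0,-3,-6.1,0,0,0,0]]]'

```text
time_s: 3.75
position: [0.5514, 0.1506, 0.2281]
tool_rot: [[0.0, 0.985, -0.173], [0.001, -0.173, -0.985], [-1.0, 0.0, -0.001]]
ft_force: [2.0, -1.5, -0.9]
grip_width: 0.0007
```

Contact is about 1.5–2 N, so the lamp is swinging. I'll continue.

carry_out --motion '[[[0,-0.4,-1.3,0,0,0,0],[0,-0.7,-2.6,0,0,0,0],[0,-1,-4,0,0,0,0],[0,-1.2,-5.3,0,0,0,0],[0,-1.3,-6.7,0,0,0,0]]]'

```text
time_s: 4.17
position: [0.5503, 0.2188, 0.2282]
tool_rot: [[0.0, 0.985, -0.173], [0.001, -0.173, -0.985], [-1.0, -0.0, -0.001]]
ft_force: [1.2, -1.3, -0.2]
grip_width: 0.0001
```

carry_out --motion '[[[0,-0.1,-1.4,0,0,0,0],[0,0,-2.7,0,0,0,0],[0,0,-4.1,0,0,0,0],[0,0.2,-5.4,0,0,0,0],[0,0.4,-6.8,0,0,0,0]]]'

```text
time_s: 4.58
position: [0.5664, 0.285, 0.2283]
tool_rot: [[0.0, 0.985, -0.173], [0.001, -0.173, -0.985], [-1.0, 0.0, -0.001]]
ft_force: [0.5, -1.8, -0.3]
grip_width: -0.0001
```

carry_out --motion '[[[0,0.3,-1.3,0,0,0,0],[0,0.7,-2.6,0,0,0,0],[0,0.9,-3.3,0,0,0,0],[0,1.1,-3.9,0,0,0,0],[0,1.4,-4.6,0,0,0,0]]]'

```text
time_s: 5.0
position: [0.5879, 0.3272, 0.2281]
tool_rot: [[-0.0, 0.985, -0.173], [0.001, -0.173, -0.985], [-1.0, -0.001, -0.0]]
ft_force: [0.1, -1.4, -1.2]
grip_width: 0.0001
```

carry_out --motion '[[[0,0.2,-0.6,0,0,0,0],[0,0.5,-1.3,0,0,0,0],[0,0.8,-1.9,0,0,0,0],[0,1.1,-2.5,0,0,0,0],[0,1.4,-3.1,0,0,0,0]]]'

```text
time_s: 5.42
position: [0.6075, 0.3551, 0.2285]
tool_rot: [[0.0, 0.985, -0.173], [0.001, -0.173, -0.985], [-1.0, 0.0, -0.001]]
ft_force: [-0.3, -1.6, 0.6]
grip_width: 0.0001
```

carry_out --motion '[[[0,-0.8,1.7,0,0,0,0],[0,-1.5,3.4,0,0,0,0],[0,-2.3,5.1,0,0,0,0],[0,-3,6.7,0,0,0,0]]]'

```text
time_s: 5.75
position: [0.5655, 0.2939, 0.2284]
tool_rot: [[0.001, 0.985, -0.173], [0.002, -0.173, -0.985], [-1.0, 0.0, -0.002]]
ft_force: [1.6, 0.6, -0.5]
grip_width: 0.0001
```

Run:
```python
from plan import *
d=cam("top");s=cam("side")
a=d["image"][60:310,90:400];a=cv2.resize(a,None,fx=2.5,fy=2.5,interpolation=cv2.INTER_CUBIC);cv2.imwrite("pics/c.png",a[:,:,::-1])
o=env.observe();print(o["position"],o["tool_rot"][:,1])
```

```text
[0.56541125 0.29306798 0.22916238] [ 9.84695877e-01 -1.74280602e-01  5.48810095e-04]
```

View pics/c.png

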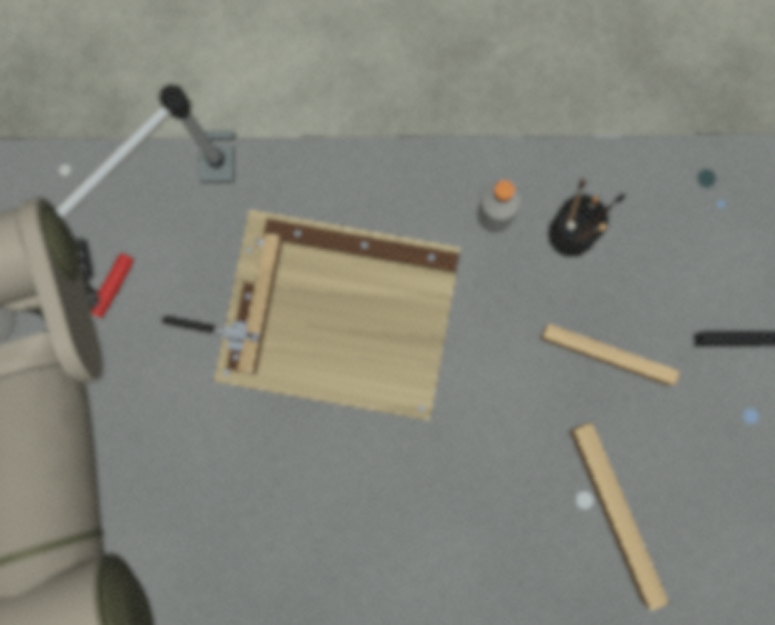

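The lamp now points left, with its hinge at crop (173,100) and its tube running down-left to (60,212). The head is hidden under the wrist and is well left of the board. The board, fence and rails are clear of it. I'll refine the geometry and plan the pick.

Run:
```python
from plan import *
d=cam("top");im=d["image"];hsv=cv2.cvtColor(im,cv2.COLOR_RGB2HSV)
# board outline
m=np.zeros(im.shape[:2],np.uint8)
m[140:232,175:278]=(((hsv[:,:,1]>55)&(hsv[:,:,0]<30))[140:232,175:278])
c=max(cv2.findContours(m,0,1)[0],key=cv2.contourArea);r=cv2.minAreaRect(c);b=cv2.boxPoints(r);P=[ray(d,p,.012)[:2] for p in b]
print("board c",np.mean(P,0).round(4),r[2],np.round(P,3).tolist())
# fence front edge: per column dark->bright transition
pts=[]
for u in range(208,268):
    g=im[:,u,0].astype(float); v0=int(round(152+ (u-200)*.18)); seg=g[v0:v0+18]; i=int(np.argmin(seg[:10])); lo,hi=seg[i],np.median(seg[i+6:i+9]) if i+9<=18 else seg[-1]; t=(lo+hi)/2
    k=next((k for k in range(i,17) if seg[k]<=t<seg[k+1]),None)
    if k is not None: pts.append((u,v0+k+(t-seg[k])/(seg[k+1]-seg[k])))
vx,vy,x0,y0=cv2.fitLine(np.float32(pts),cv2.DIST_HUBER,0,.01,.01).ravel()
A,B=ray(d,(x0-30*vx,y0-30*vy),.027)[:2],ray(d,(x0+30*vx,y0+30*vy),.027)[:2]
e=(A-B)/np.hypot(*(A-B));yaw=np.degrees(np.arctan2(e[1],e[0]))-90;print("fence",len(pts),A,B,yaw)
n=np.array([e[1],-e[0]]);print("fence offset from board centre",n@(A-np.mean(P,0)))
# loose rail
m=np.zeros(im.shape[:2],np.uint8);m[180:225,298:370]=((hsv[:,:,1]>55)&(hsv[:,:,0]<30)&(hsv[:,:,2]>120))[180:225,298:370]
c=max(cv2.findContours(m,0,1)[0],key=cv2.contourArea);r=cv2.minAreaRect(c);Q=np.array([ray(d,p,.045)[:2] for p in cv2.boxPoints(r)])
M=Q.mean(0);l=max((Q[1]-Q[0],Q[2]-Q[1]),key=np.linalg.norm);l*=np.sign(l[1]);ry=np.degrees(np.arctan2(l[1],l[0]))-90
print("rail",M,np.linalg.norm(l),ry)
# lamp tube angle & glue
print("glue",ray(d,(290,143),.12),"lamp tube",ray(d,(159.2,100),.25),ray(d,(114.5,144.5),.25))
plan([(.55,.25,.30,-10,6,40),(.53,-.1,.24,-10,6,40),(*M,.15,ry,6,40),(*M,.10,ry,6,30)])
```

```text
board c [0.5759 0.0089] 10.304845809936523 [[0.48, 0.186], [0.732, 0.144], [0.671, -0.171], [0.42, -0.123]]
fence 60 [0.67941681 0.08262391] [ 0.63737347 -0.13335915] -11.015459197833081
fence offset from board centre 0.08752860499648082
rail [ 0.50789611 -0.38444495] 0.20126862185012354 -20.732140011564
glue [ 0.70467944 -0.2237019   0.12      ] lamp tube [0.8100065  0.19140639 0.25      ] [0.67084236 0.32438944 0.25      ]
[[[-2.4,-0.3,1.5,-0,-0.002,-0.001,6],[-4.7,-0.5,3.1,-0,-0.002,-0.001,6],[-7.1,-0.8,4.6,-0,-0.002,-0.001,6],[-6.4,-0.3,8.5,-0,-0.002,-0.001,6],[-5.8,0.1,12.3,-0,-0.002,-0.001,6]]]
[[[0.7,0.5,3.9,0,0,0,6],[1.3,0.9,7.7,0,0,0,6],[2,1.4,11.6,0,0,0,6],[2.7,1.8,15.5,0,0,0,6],[3.3,2.3,19.3,0,0,0,6]]]
[[[0.7,0.5,3.9,0,0,0,6],[1.3,0.9,7.7,0,0,0,6],[2.5,1.3,11.3,0.023,0,0,6],[3.6,1.6,14.8,0.047,0,0,6],[4.7,1.9,18.4,0.07,0,0,6]]]
[[[1.1,0.6,3.5,0.023,0,0,6],[2.2,1.2,7,0.047,0,0,6],[3.4,1.8,10.5,0.07,0,0,6],[4.5,2.4,14.1,0.094,0,0,6],[5.6,3,17.6,0.117,0,0,6]]]
[[[2.5,0,0,0,0,0,6],[5,0,0,0,0,0,6]]]
```

carry_out --motion '[[[-2.4,-0.3,1.5,0,-0.002,-0.001,6],[-4.7,-0.5,3.1,0,-0.002,-0.001,6],[-7.1,-0.8,4.6,0,-0.002,-0.001,6],[-6.4,-0.3,8.5,0,-0.002,-0.001,6],[-5.8,0.1,12.3,0,-0.002,-0.001,6]]]'

```text
time_s: 6.32
position: [0.5464, 0.1731, 0.2877]
tool_rot: [[0.004, 0.985, -0.17], [0.0, -0.17, -0.985], [-1.0, 0.004, -0.001]]
ft_force: [0.9, 0.1, -0.5]
grip_width: 0.0593
```

carry_out --motion '[[[0.7,0.5,3.9,0,0,0,6],[1.3,0.9,7.7,0,0,0,6],[2,1.4,11.6,0,0,0,6],[2.7,1.8,15.5,0,0,0,6],[3.3,2.3,19.3,0,0,0,6]]]'

```text
time_s: 6.73
position: [0.5353, -0.0228, 0.2532]
tool_rot: [[-0.0, 0.985, -0.173], [-0.001, -0.173, -0.985], [-1.0, -0.0, 0.001]]
ft_force: [1.8, 0.2, 0.2]
grip_width: 0.0597
```

carry_out --motion '[[[0.7,0.5,3.9,0,0,0,6],[1.3,0.9,7.7,0,0,0,6],[2.5,1.3,11.3,0.023,0,0,6],[3.6,1.6,14.8,0.047,0,0,6],[4.7,1.9,18.4,0.07,0,0,6]]]'

```text
time_s: 7.15
position: [0.5224, -0.2077, 0.2062]
tool_rot: [[0.0, 0.97, -0.242], [-0.001, -0.242, -0.97], [-1.0, 0.0, 0.001]]
ft_force: [0.7, 0.3, -1.1]
grip_width: 0.06
```

carry_out --motion '[[[1.1,0.6,3.5,0.023,0,0,6],[2.2,1.2,7,0.047,0,0,6],[3.4,1.8,10.5,0.07,0,0,6],[4.5,2.4,14.1,0.094,0,0,6],[5.6,3,17.6,0.117,0,0,6]]]'

```text
time_s: 7.57
position: [0.5089, -0.3861, 0.15]
tool_rot: [[-0.0, 0.935, -0.354], [-0.001, -0.354, -0.935], [-1.0, 0.0, 0.001]]
ft_force: [0.9, 0.5, 0.1]
grip_width: 0.0597
```

carry_out --motion '[[[2.5,0,0,0,0,0,6],[5,0,0,0,0,0,6],[5,0,0,0,0,0,6],[5,0,0,0,0,0,6]]]'

```text
time_s: 7.9
position: [0.5087, -0.3839, 0.1001]
tool_rot: [[-0.002, 0.936, -0.353], [0.001, -0.353, -0.936], [-1.0, -0.002, -0.0]]
ft_force: [-0.0, 0.0, 0.5]
grip_width: 0.0601
```

Run:
```python
from plan import *
s=cam("side");o=env.observe();p=o["position"];print(p,o["ft_force"])
im=s["image"][200:330,90:290];cv2.imwrite("pics/e.png",cv2.resize(im,None,fx=3.5,fy=3.5,interpolation=cv2.INTER_CUBIC)[:,:,::-1])
print("tip",pix(s,p-[0,0,.011]))
plan([(.5079,-.3844,.031,-20.7,6,20),(.5079,-.3844,.031,-20.7,6,20)])
```

```text
[ 0.5091356  -0.38424597  0.10162782] [ 0.59838894 -0.81421332  0.70520527]
tip [251.36720174 266.58671618]
[[[1.8,-0,0,0,0.002,-0.001,6],[3.5,-0.1,0,0,0.002,-0.001,6],[5.3,-0.1,0,0.001,0.002,-0.001,6],[7.1,-0.1,0,0.001,0.002,-0.001,6],[7.1,-0.1,0,0.001,0.002,-0.001,6]]]
```

View pics/e.png

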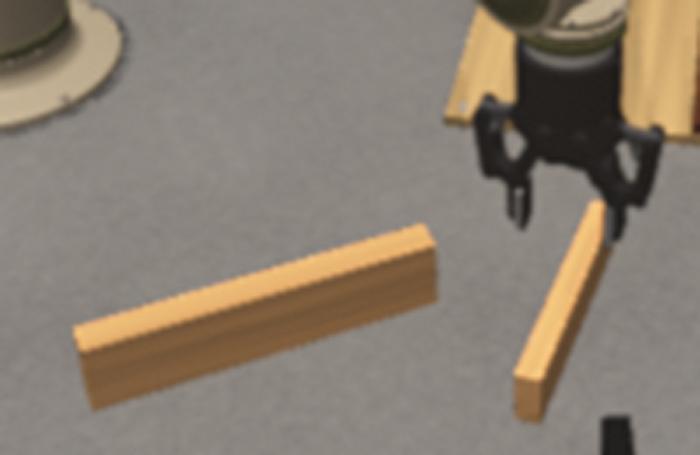

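The open fingers, at crop (520,220) and (615,235), straddle the short rail, whose near end is at crop (528,400). I'll descend, grip and lift.

carry_out --motion '[[[1.8,0,0,0,0,0,6],[3.6,0,0,0,0,0,6],[5.4,0,0,0,0,0,6],[6.9,0,0,0,0,0,6],[6.9,0,0,0,0,0,6]]]'

```text
time_s: 8.37
position: [0.5083, -0.3835, 0.031]
tool_rot: [[-0.002, 0.936, -0.352], [0.0, -0.352, -0.936], [-1.0, -0.002, 0.0]]
ft_force: [0.3, 0.4, -0.2]
grip_width: 0.0602
```

carry_out --motion '[[[0,0,0,0,0,0,4],[0,0,0,0,0,0,2.5],[0,0,0,0,0,0,1],[0,0,0,0,0,0,0.5],[0,0,0,0,0,0,0.5]]]' --grip_force 80

```text
time_s: 8.78
position: [0.5089, -0.3847, 0.0337]
tool_rot: [[0.002, 0.936, -0.353], [-0.003, -0.353, -0.936], [-1.0, 0.003, 0.003]]
ft_force: [1.1, 0.3, 7.2]
grip_width: 0.0185
```

carry_out --motion '[[[0,0,0,0,0,0,0.5],[0,0,0,0,0,0,0.5],[0,0,0,0,0,0,0.5],[0,0,0,0,0,0,0.5],[0,0,0,0,0,0,0.5]]]'

```text
time_s: 9.2
position: [0.5089, -0.3847, 0.0337]
tool_rot: [[0.002, 0.936, -0.353], [-0.003, -0.353, -0.936], [-1.0, 0.003, 0.003]]
ft_force: [0.6, 1.1, 6.5]
grip_width: 0.0184
```

carry_out --motion '[[[-1,0,0,0,0,0,0.5],[-3,0,0,0,0,0,0.5],[-5,0,0,0,0,0,0.5],[-6,0,0,0,0,0,0.5],[-6,0,0,0,0,0,0.5]]]'

```text
time_s: 9.62
position: [0.5088, -0.3849, 0.0947]
tool_rot: [[0.002, 0.936, -0.353], [-0.005, -0.353, -0.936], [-1.0, 0.004, 0.003]]
ft_force: [0.1, 0.2, -0.5]
grip_width: 0.0182
```

Run:
```python
from plan import *
o=env.observe();print(o["position"],o["ft_force"],o["grip_width"])
c=np.array([.576,.008]);y=np.radians(-11);R=np.array([[np.cos(y),-np.sin(y)],[np.sin(y),np.cos(y)]])
W=lambda a,b:c+R@[a,b]
print("final",W(.08,0))
plan([(.53,-.2,.12,-15,.5,30),(*W(.05,-.03),.12,-11,.5,30),(*W(.06,-.03),.06,-11,.5,25),(*W(.06,-.03),.06,-11,.5,25)])
```

```text
[ 0.50880501 -0.38489602  0.09472644] [ 0.09714764  0.2368741  -0.47952574] 0.01822422373256087
final [ 0.65453017 -0.00726472]
[[[-0.4,-0.6,-2.6,-0.014,0.003,-0.004,0.5],[-0.7,-1.3,-5.2,-0.028,0.004,-0.004,0.5],[-1.1,-1.9,-7.7,-0.042,0.004,-0.004,0.5],[-1.5,-2.6,-10.3,-0.057,0.004,-0.004,0.5],[-1.9,-3.2,-12.9,-0.071,0.004,-0.004,0.5]]]
[[[-0.4,-0.5,-2.6,-0.014,0,0,0.5],[-0.7,-0.9,-5.2,-0.028,0,0,0.5],[-0.7,-0.4,-7.9,-0.038,0,0,0.5],[-0.7,0.1,-10.6,-0.048,0,0,0.5],[-0.7,0.7,-13.3,-0.058,0,0,0.5]]]
[[[0,0.7,-2.6,-0.01,0,0,0.5],[0,1.4,-5.3,-0.02,0,0,0.5],[0,2.1,-7.9,-0.03,0,0,0.5],[0,2.8,-10.6,-0.04,0,0,0.5],[2,3.1,-10.6,-0.04,0,0,0.5]]]
[[[2,0.3,0,0,0,0,0.5],[4,0.7,0,0,0,0,0.5],[4,0.7,0,0,0,0,0.5]]]
```

carry_out --motion '[[[-0.4,-0.6,-2.6,-0.014,0.003,-0.004,0.5],[-0.7,-1.3,-5.2,-0.028,0.004,-0.004,0.5],[-1.1,-1.9,-7.7,-0.042,0.004,-0.004,0.5],[-1.5,-2.6,-10.3,-0.057,0.004,-0.004,0.5],[-1.9,-3.2,-12.9,-0.071,0.004,-0.004,0.5]]]'

```text
time_s: 10.03
position: [0.5232, -0.2507, 0.1098]
tool_rot: [[-0.005, 0.958, -0.286], [0.005, -0.286, -0.958], [-1.0, -0.006, -0.004]]
ft_force: [-0.1, -0.2, -0.5]
grip_width: 0.0188
```

carry_out --motion '[[[-0.4,-0.5,-2.6,-0.014,0,0,0.5],[-0.7,-0.9,-5.2,-0.028,0,0,0.5],[-0.7,-0.4,-7.9,-0.038,0,0,0.5],[-0.7,0.1,-10.6,-0.048,0,0,0.5],[-0.7,0.7,-13.3,-0.058,0,0,0.5]]]'

```text
time_s: 10.45
position: [0.5683, -0.1253, 0.1173]
tool_rot: [[-0.005, 0.973, -0.23], [0.005, -0.23, -0.973], [-1.0, -0.006, -0.004]]
ft_force: [0.4, -0.3, -1.1]
grip_width: 0.0188
```

carry_out --motion '[[[0,0.7,-2.6,-0.01,0,0,0.5],[0,1.4,-5.3,-0.02,0,0,0.5],[0,2.1,-7.9,-0.03,0,0,0.5],[0,2.8,-10.6,-0.04,0,0,0.5],[2,3.1,-10.6,-0.04,0,0,0.5]]]'

```text
time_s: 10.87
position: [0.6255, -0.0266, 0.1003]
tool_rot: [[0.002, 0.982, -0.186], [0.004, -0.186, -0.982], [-1.0, 0.002, -0.004]]
ft_force: [0.1, -0.0, -1.2]
grip_width: 0.0184
```

carry_out --motion '[[[2,0.3,0,0,0,0,0.5],[4,0.7,0,0,0,0,0.5],[4,0.7,0,0,0,0,0.5],[4,0.7,0,0,0,0,0.5]]]'

```text
time_s: 11.2
position: [0.6289, -0.0316, 0.057]
tool_rot: [[-0.007, 0.982, -0.191], [0.005, -0.191, -0.982], [-1.0, -0.007, -0.004]]
ft_force: [0.1, 1.2, -1.0]
grip_width: 0.0183
```

Run:
```python
from plan import *
s=cam("side");d=cam("top");o=env.observe();print(o["position"],o["ft_force"],o["tool_rot"].round(4).tolist(),o["wrist_torque"])
im=s["image"][130:250,200:340];a=cv2.resize(im,None,fx=4,fy=4,interpolation=cv2.INTER_CUBIC)
b=cv2.resize(d["image"][130:240,165:305],(560,440),interpolation=cv2.INTER_CUBIC)[:, :]
cv2.imwrite("pics/f.png",np.hstack([a[:480:1],np.pad(b,((0,40),(0,0),(0,0)))])[:,:,::-1][::1] if False else cv2.resize(np.hstack([a,np.pad(b,((0,40),(0,0),(0,0)))]),None,fx=.71,fy=.71)[:,:,::-1])
```

```text
[ 0.62992783 -0.03194729  0.05908307] [ 0.34802397 -0.11359088 -1.16305823] [[-0.0024, 0.9816, -0.191], [0.0039, -0.191, -0.9816], [-1.0, -0.0031, -0.0034]] [-0.06260516 -0.05502499 -0.03533469]
```

View pics/f.png

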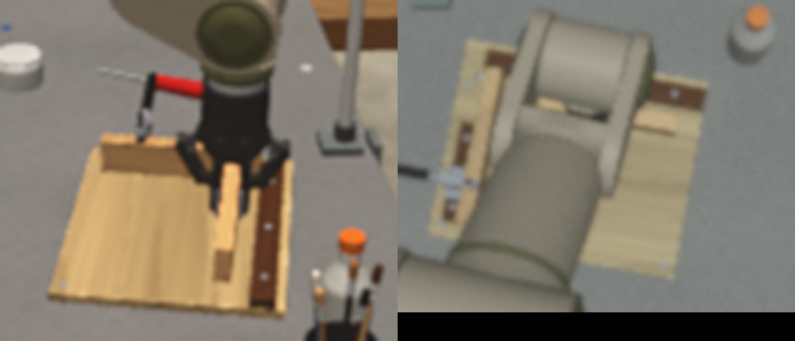

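The rail is held over the board about 2 cm from the fence, level. The clamped rail and toggle clamp are to its left and nothing is touching. I'll lower it to the board until I feel contact.

carry_out --motion '[[[0.6,0,0,0,-0.005,0,0.5],[1.0,0,0,0,-0.005,0,0.5],[1.1,0,0,0,-0.005,0,0.5],[1.2,0,0,0,-0.005,0,0.5],[1.2,0,0,0,-0.005,0,0.5]]]'

```text
time_s: 11.72
position: [0.6296, -0.0317, 0.0461]
tool_rot: [[-0.005, 0.982, -0.191], [-0.001, -0.191, -0.982], [-1.0, -0.004, 0.002]]
ft_force: [-0.1, 0.2, -0.8]
grip_width: 0.0181
```

carry_out --motion '[[[0.05,0,0,0,0,0,0.5],[0.1,0,0,0,0,0,0.5],[0.1,0,0,0,0,0,0.5]]]'

```text
time_s: 11.97
position: [0.6298, -0.0317, 0.0457]
tool_rot: [[-0.004, 0.982, -0.191], [-0.001, -0.191, -0.982], [-1.0, -0.004, 0.002]]
ft_force: [-2.3, -0.3, 2.8]
grip_width: 0.0183
```

carry_out --motion '[[[0.05,0,0,0,0,0,0.5],[0.1,0,0,0,0,0,0.5],[0.1,0,0,0,0,0,0.5]]]'

```text
time_s: 12.22
position: [0.6298, -0.0318, 0.0457]
tool_rot: [[-0.003, 0.982, -0.191], [-0.001, -0.191, -0.982], [-1.0, -0.003, 0.002]]
ft_force: [-4.8, 1.2, 11.0]
grip_width: 0.0185
```

carry_out --motion '[[[-0.2,0,0,0,0,0,0.5],[-0.2,0.5,0,0,0,0,0.5],[-0.2,1.0,0,0,0,0,0.5],[-0.2,1.4,0,0,0,0,0.5],[-0.2,1.4,0,0,0,0,0.5]]]'

```text
time_s: 12.63
position: [0.6443, -0.0347, 0.0457]
tool_rot: [[-0.004, 0.982, -0.191], [-0.001, -0.191, -0.982], [-1.0, -0.004, 0.002]]
ft_force: [0.2, -0.1, -1.0]
grip_width: 0.0186
```

carry_out --motion '[[[0,0.1,0,0,0,0,0.5],[0,0.2,0,0,0,0,0.5],[0,0.2,0,0,0,0,0.5]]]'

```text
time_s: 12.88
position: [0.6454, -0.0347, 0.046]
tool_rot: [[-0.005, 0.982, -0.191], [-0.001, -0.191, -0.982], [-1.0, -0.004, 0.002]]
ft_force: [-0.3, 0.2, -0.9]
grip_width: 0.0183
```

carry_out --motion '[[[0,0.1,0,0,0,0,0.5],[0,0.2,0,0,0,0,0.5],[0,0.2,0,0,0,0,0.5]]]'

```text
time_s: 13.13
position: [0.6474, -0.0352, 0.0461]
tool_rot: [[-0.004, 0.982, -0.191], [-0.001, -0.191, -0.982], [-1.0, -0.004, 0.002]]
ft_force: [0.0, -0.2, -0.9]
grip_width: 0.0186
```

carry_out --motion '[[[0,0.1,0,0,0,0,0.5],[0,0.1,0,0,0,0,0.5],[0,0.1,0,0,0,0,0.5]]]'

```text
time_s: 13.38
position: [0.6483, -0.0354, 0.0461]
tool_rot: [[-0.004, 0.982, -0.191], [-0.001, -0.191, -0.982], [-1.0, -0.004, 0.002]]
ft_force: [-0.1, 0.6, -1.0]
grip_width: 0.0185
```

carry_out --motion '[[[0,0.1,0,0,0,0,0.5],[0,0.1,0,0,0,0,0.5],[0,0.1,0,0,0,0,0.5]]]'

```text
time_s: 13.63
position: [0.6492, -0.0355, 0.0461]
tool_rot: [[-0.005, 0.982, -0.191], [-0.001, -0.191, -0.982], [-1.0, -0.004, 0.002]]
ft_force: [-0.6, -0.3, -0.5]
grip_width: 0.0184
```

carry_out --motion '[[[0,0.1,0,0,0,0,0.5],[0,0.1,0,0,0,0,0.5],[0,0.1,0,0,0,0,0.5]]]'

```text
time_s: 13.88
position: [0.6494, -0.0356, 0.046]
tool_rot: [[-0.007, 0.982, -0.191], [-0.0, -0.191, -0.982], [-1.0, -0.007, 0.002]]
ft_force: [-4.7, 0.4, 2.0]
grip_width: 0.0184
```

carry_out --motion '[[[0,0.1,0,0,0,0,0.5],[0,0.1,0,0,0,0,0.5],[0,0.1,0,0,0,0,0.5]]]'

```text
time_s: 14.13
position: [0.6495, -0.0355, 0.0461]
tool_rot: [[-0.009, 0.982, -0.19], [-0.0, -0.19, -0.982], [-1.0, -0.009, 0.002]]
ft_force: [-8.5, 0.5, 4.9]
grip_width: 0.0183
```

Fence contact felt. I'll ease it off to about zero, then slide endwise to the clamped rail.

carry_out --motion '[[[0,-0.2,0,0,0,0,0.5],[0,-0.2,-0.7,0,0,0,0.5],[0,-0.2,-1.4,0,0,0,0.5],[0,-0.2,-2.0,0,0,0,0.5],[0,-0.2,-2.0,0,0,0,0.5]]]'

```text
time_s: 14.55
position: [0.6534, -0.0142, 0.046]
tool_rot: [[-0.004, 0.982, -0.189], [-0.0, -0.189, -0.982], [-1.0, -0.004, 0.001]]
ft_force: [-1.8, 2.7, -0.8]
grip_width: 0.0184
```

carry_out --motion '[[[0,0,-0.1,0,0,0,0.5],[0,0,-0.2,0,0,0,0.5],[0,0,-0.3,0,0,0,0.5],[0,0,-0.4,0,0,0,0.5],[0,0,-0.4,0,0,0,0.5]]]'

```text
time_s: 14.97
position: [0.6538, -0.012, 0.046]
tool_rot: [[-0.005, 0.982, -0.191], [-0.001, -0.191, -0.982], [-1.0, -0.004, 0.002]]
ft_force: [-1.5, 0.4, -0.6]
grip_width: 0.0185
```

carry_out --motion '[[[0,0,-0.1,0,0,0,0.5],[0,0,-0.2,0,0,0,0.5],[0,0,-0.2,0,0,0,0.5]]]'

```text
time_s: 15.22
position: [0.6542, -0.0099, 0.046]
tool_rot: [[-0.005, 0.982, -0.191], [-0.001, -0.191, -0.982], [-1.0, -0.004, 0.002]]
ft_force: [-2.1, -0.5, -0.9]
grip_width: 0.0186
```

carry_out --motion '[[[0,0,-0.1,0,0,0,0.5],[0,0,-0.1,0,0,0,0.5],[0,0,-0.1,0,0,0,0.5]]]'

```text
time_s: 15.47
position: [0.6544, -0.0089, 0.046]
tool_rot: [[-0.004, 0.982, -0.191], [-0.001, -0.191, -0.982], [-1.0, -0.004, 0.001]]
ft_force: [-1.8, 0.2, -1.6]
grip_width: 0.0183
```

carry_out --motion '[[[0,0,-0.1,0,0,0,0.5],[0,0,-0.1,0,0,0,0.5],[0,0,-0.1,0,0,0,0.5]]]'

```text
time_s: 15.72
position: [0.6546, -0.0079, 0.046]
tool_rot: [[-0.004, 0.982, -0.191], [-0.001, -0.191, -0.982], [-1.0, -0.004, 0.001]]
ft_force: [-3.1, -0.0, -1.9]
grip_width: 0.0185
```

carry_out --motion '[[[0,0,-0.1,0,0,0,0.5],[0,0,-0.1,0,0,0,0.5],[0,0,-0.1,0,0,0,0.5]]]'

```text
time_s: 15.97
position: [0.6548, -0.007, 0.046]
tool_rot: [[-0.004, 0.982, -0.191], [-0.001, -0.191, -0.982], [-1.0, -0.004, 0.001]]
ft_force: [-3.1, -0.4, -1.3]
grip_width: 0.0183
```

carry_out --motion '[[[0,0,-0.1,0,0,0,0.5],[0,0,-0.1,0,0,0,0.5],[0,0,-0.1,0,0,0,0.5]]]'

```text
time_s: 16.22
position: [0.655, -0.006, 0.0461]
tool_rot: [[-0.004, 0.982, -0.191], [-0.001, -0.191, -0.982], [-1.0, -0.004, 0.001]]
ft_force: [-3.8, -1.3, -1.6]
grip_width: 0.0186
```

carry_out --motion '[[[0,-0.07,0,0,0,0,0.5],[0,-0.07,-0.1,0,0,0,0.5],[0,-0.07,-0.1,0,0,0,0.5]]]'

```text
time_s: 16.47
position: [0.6548, -0.0058, 0.0463]
tool_rot: [[-0.003, 0.982, -0.191], [-0.002, -0.191, -0.982], [-1.0, -0.003, 0.003]]
ft_force: [-1.2, -5.1, -1.0]
grip_width: 0.0185
```

carry_out --motion '[[[0,0,-0.1,0,0,0,0.5],[0,0,-0.1,0,0,0,0.5],[0,0,-0.1,0,0,0,0.5]]]'

```text
time_s: 16.72
position: [0.6549, -0.0058, 0.0463]
tool_rot: [[-0.004, 0.982, -0.191], [-0.004, -0.191, -0.982], [-1.0, -0.003, 0.004]]
ft_force: [-2.6, -9.2, -0.6]
grip_width: 0.0187
```

carry_out --motion '[[[0,0,-0.1,0,0,0,0.5],[0,0,-0.1,0,0,0,0.5],[0,0,-0.1,0,0,0,0.5]]]'

```text
time_s: 16.97
position: [0.6549, -0.0058, 0.0464]
tool_rot: [[-0.004, 0.981, -0.192], [-0.005, -0.192, -0.981], [-1.0, -0.003, 0.006]]
ft_force: [-3.5, -13.1, -0.5]
grip_width: 0.0181
```

carry_out --motion '[[[0,0,0.35,0,0,0,0.5],[0.08,0,0.35,0,0.002,0,0.5],[0.08,0,0.35,0,0.002,0,0.5]]]'

```text
time_s: 17.22
position: [0.6546, -0.0067, 0.0457]
tool_rot: [[-0.003, 0.982, -0.191], [0.001, -0.191, -0.982], [-1.0, -0.003, -0.0]]
ft_force: [-1.0, -2.0, 1.1]
grip_width: 0.0184
```

carry_out --motion '[[[0,0,-0.15,0,0,0,0.5],[0,0,-0.28,0,0,0,0.5],[0,0,-0.28,0,0,0,0.5],[0,0,-0.28,0,0,0,0.5]]]'

```text
time_s: 17.55
position: [0.6549, -0.0058, 0.0457]
tool_rot: [[-0.004, 0.982, -0.191], [-0.003, -0.191, -0.982], [-1.0, -0.003, 0.003]]
ft_force: [-3.7, -12.6, 2.6]
grip_width: 0.0185
```

```bash
cat > chk.py <<'E'
from plan import *
B=np.array([[.9816,-.1908,0],[.1908,.9816,0],[0,0,1]]);L=[]
for i in range(6):
    d=cam("side" if i%2 else "top");o=env.observe();L.append(B@o["ft_force"])
print("F board xyz",np.mean(L,0).round(2),np.std(L,0).round(2),o["position"].round(4),o["tool_rot"].round(4).tolist(),o["time_s"])
E
python3 chk.py
```

```text
F board xyz [ -1.19 -13.05   2.35] [0.4  0.54 0.27] [ 0.6549 -0.0058  0.0457] [[-0.0036, 0.9816, -0.191], [-0.0026, -0.1911, -0.9816], [-1.0, -0.0031, 0.0032]] 17.85
```

carry_out --motion '[[[-0.03,0,0.06,0,0,0,0.5],[-0.03,0,0.06,0,0,0,0.5],[-0.03,0,0.06,0,0,0,0.5],[-0.03,0,0.06,0,0,0,0.5]]]'

```text
time_s: 18.18
position: [0.6548, -0.0058, 0.0457]
tool_rot: [[-0.004, 0.982, -0.191], [-0.002, -0.191, -0.982], [-1.0, -0.003, 0.002]]
ft_force: [-2.1, -9.7, 0.3]
grip_width: 0.0184
```

```bash
python3 chk.py
python3 - <<'E'
from plan import *
s=cam("side");d=cam("top")
a=cv2.resize(s["image"][110:260,130:350],None,fx=3.6,fy=3.6,interpolation=cv2.INTER_CUBIC);cv2.imwrite("pics/g.png",a[:,:,::-1])
cv2.imwrite("pics/g2.png",cv2.resize(d["image"][80:250,60:310],None,fx=3,fy=3,interpolation=cv2.INTER_CUBIC)[:,:,::-1])
E
```

```text
F board xyz [ -0.42 -10.3    0.44] [0.22 0.41 0.41] [ 0.6548 -0.0058  0.0457] [[-0.0037, 0.9816, -0.1911], [-0.0016, -0.1911, -0.9816], [-1.0, -0.0033, 0.0023]] 18.4833
```

View pics/g.png

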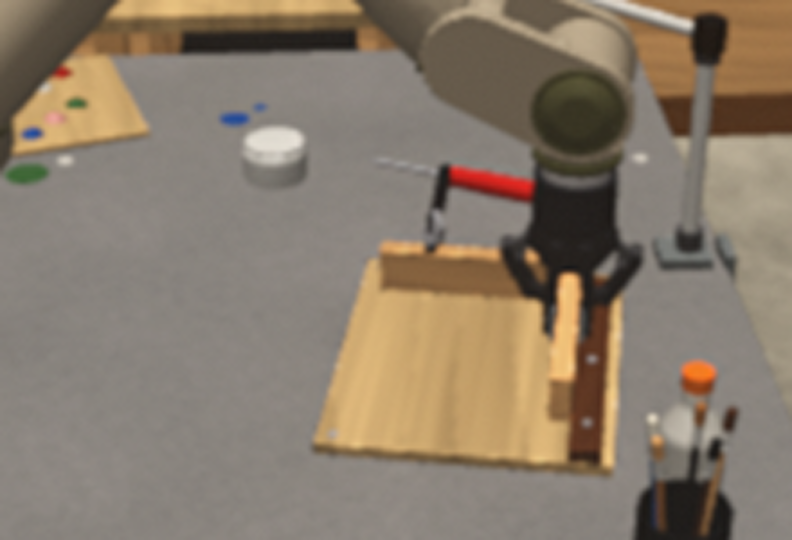

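View pics/g2.png

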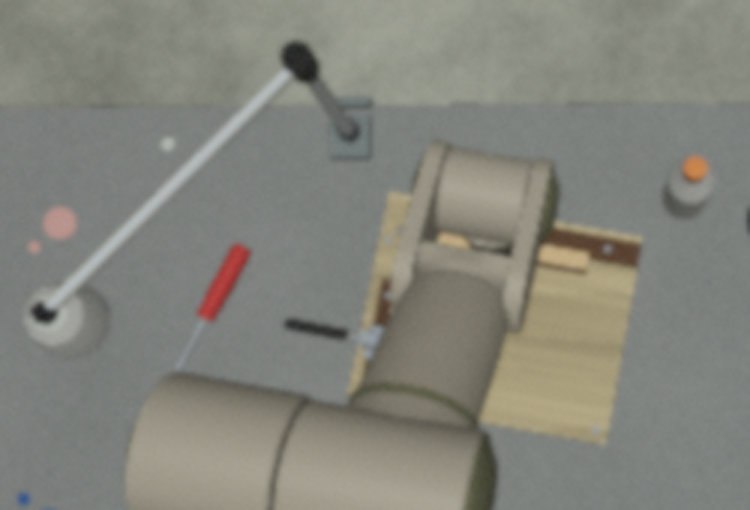

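In these views the loose rail lies along the fence with its end at the clamped rail; the end at side-crop (560,395) is upright. The lamp head, at top-crop (60,320), is far left of the board, and the bystanders are unmoved. Push is 10.3 N and steady, so I'm handing in.

```bash
python3 -c "
from rig import env
print(env.close_job()); o=env.observe(); print(o['ft_force'],o['time_s'])"
```

```text
the job is handed in; nothing more can be done
None
the job is handed in; nothing more can be done
```

I swung the lamp about 83° to the left first. Its head now hangs far left of the board, well clear of it. I then gripped the short pine rail and stood it on edge on the board. I felt for the board, the fence and the clamped rail by contact, and handed the job in while still pressing the rail endwise.

- **Push:** the last check read 10.3 ± 0.4 N along the rail. Force against the fence was about 0.4 N, and the rail rested on the board with roughly 1 N.
- **Position:** the tool sat within about 2 mm of the placement I calculated from the pictures, with its yaw matching the fence's at −11°.
- **Rest of the bench:** the glue bottle, tin, screwdriver and brush pot looked unmoved in the last pictures. The clock stood at about 18.6 s of the 72 s.
- **Not confirmed:** the butt joint itself was hidden by the gripper and wrist, so I know it only from the contact force. The job's closing call gave no verdict, and the force could not be read again afterwards.

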